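# Turn the black stopper over in the turnover fixture

## Robot

A 6-joint arm with a two-finger parallel gripper is mounted at the origin on a cart in front of the work surface, level with it; the furniture and walls round the work are solid. World frame = base frame: x ahead of the robot, y to its left, z up, the work surface at z = 0. Lengths are in mm, angles in rad, forces in N, time in s.
With the tool pointing down it reaches from about 350 to 975 mm from the base axis. Payload 7.1 kg.
Tool frame: the origin (TCP) lies midway between the tips of the shut fingers; the grasp point (between the pads) lies 19 mm behind it; z points along the fingers, y is the line along which they close (so a half turn about z gives the same grasp; the last joint's range is limited). The gripper opens to 88 mm and grips with 3 to 60 N. Pads are 20 mm wide; open, the fingers measure 115 mm over their backs; the gripper's body (75 mm by 178 mm) begins 61 mm behind the grasp point.
Start: joints at [-0.019, 0.423, 1.63, -0, 1.089, -0.019], TCP at [624.984, 0.026, 222.675] pointing down, gripper open.
Joint ranges: [-3, 3], [-0.9, 2.11], [0.09, 2.58], [-1.31, 4.45], [0.11, 2.69], [-2.54, 2.54]. Speed limits (rad/s): [2.39, 2.39, 3.01, 3.14, 3.14, 3.14].

## Interface

Orientations are given as a rotation vector (axis times angle).
In Python, from workcell import ctrl gives the robot as it stands.
- The arm moves only by the shell command python3 -m inch 'ROWS' [OPENING]. ROWS is JSON, a list of rows, each an object with "xyz": the shift along the tool's x, y, z in mm, a list of three; "rot": the turn, a rotation vector about the tool's x, y, z in rad, a list of three. In form: [{"xyz": [dx, dy, dz], "rot": [ax, ay, az]}, ...]. A call has 1 to 12 rows; each row is the pose to reach, as a shift and turn from the pose commanded when the call began, along the tool's axes at that moment; what a row does not reach only later rows make up. A row lasts 1/12 s, in which the tool goes at most 41.7 mm and 7.16 degrees, less where a joint would pass 70% of its speed; a pose out of reach is approached as far as the arm can. A call with a gripper value outside its range is refused whole. OPENING is the closure in counts, from 0 (fully open) to 255 (shut), set as the call begins (- or left out, the last holds). The fingers move at their own pace and stop on an object; the grip force is fixed at half the most. Time passes only in rows, so rows that repeat a pose let the fingers close. It gives the time, the measured TCP pose, the force, the opening and the grip force at its end, in the units of the state.
- ctrl.get_obs(): the state, without advancing time (a new reading comes with each control period).
- ctrl.get_image(name): name is "scene" or "side" or "wrist"; returns the picture (384x512x3 uint8, red, green, blue); there is no depth.
- ctrl.camera_model(name): a dict with "fx", "fy", "cx", "cy" (pixels), "position" and "attitude" of the camera in the world. Camera axes: x right, y up, looking along -z (the intrinsics and any distortion apply to the point x, -y, -z); pixel columns grow to the right and rows downward; lengths in mm; the calibration is good to about 2 mm. A picture is of the moment at which its call begins: read the wrist's pose just before it. camera_model takes no time and is no camera call; for the wrist camera it gives the pose at the moment of the call.
- ctrl.close_job(): hands the job in; it is judged then, once.
The state is a dict: "t": time; "qpos": joint angles; "qvel": joint speeds; "joint_torque": joint torques, N m; "ee_pos": TCP position; "orientation": TCP orientation; "ft_force": force on the tool from outside, world axes, zero at the start; "moment": the same for the moment, N m; "width": finger opening in mm; "grasp_force": force on a finger pad.
Only numpy, scipy, OpenCV 4.12 (cv2) and the standard library are available. Lean on these libraries where they do the work, as an engineer would, in place of code of your own. Each camera call takes 0.05 s, during which the arm holds its last target. There are 200 camera calls.

## Task

The black rubber stopper is to be bored from its narrow end, so turn it over with the hinged turnover fixture: set the black stopper, narrow end down as it stands, into the trough of the open blue leaf, then swing the leaf by its black bar handle right over onto the white plate until it is fully shut, so that the stopper stands upside down on the plate under it. Let go of everything, and leave the two red stoppers where they are.

Things in the scene. Friction and masses are not known exactly. Their poses are not given: they have to be found in the camera images.
- black_stopper: black tapered rubber stopper, 27 mm across the top, 24 mm high, standing narrow end down on the bench; collides as a cylinder 27 mm across. Origin: centre of the narrow end; its z axis points to the wide end (up at the start, down once turned over). About 20 g.
- flip_nest: turnover fixture, fixed to the bench. Origin: on the bench under the middle of the hinge; z up, x along the hinge, whose axis is at z = 40 mm. +y side: flat white landing plate, top at z = 40 mm, x -36 to 36, y 5 to 63 mm. -y side: the open blue leaf with a trough and a bar handle. Its foot is 8 mm high; posts at the hinge ends (x = -40, 40 mm) reach z = 47 mm.
- trough (a point): where the narrow end of the stopper goes: middle of the trough's floor, 27 mm from the hinge axis, 13 mm above the bench when open. The trough is 27 mm deep, 40 mm wide across y, its outer wall leaning out to 46 mm at the top; open at both x ends (floor 68 mm long), so fingers closing along the fixture's x pass beside the stopper. Moves with the leaf.
- bar (a point): middle of the black bar handle of the leaf: 10 mm thick, parallel to the hinge, 64 mm free length, 122 mm from the hinge axis, 60 mm gap from bar to trough. At leaf angle q it is at y = -122 cos q, z = 40 + 122 sin q mm in the fixture's frame: 40 mm above the bare bench both open and shut, when the leaf's back stands 31 mm above the bar. It may turn in the grip.
- turn_leaf (a joint): angle of the blue leaf: 0 = open, flat on the fixture's -y side (start); 3.14 = shut, upside down on the white plate. It weighs 0.15 kg; under 3 N at the bar moves it. The hinge is damped: short of upright it falls gently back open, past upright gently shut. Stops at both ends.
- red_stopper_a: dark red rubber stopper, otherwise like the black one (27 mm across, 24 mm high, origin at the centre of the narrow end); a bystander.
- red_stopper_b: a second dark red rubber stopper, 26 mm across, 24 mm high, origin at the centre of the narrow end; a bystander.

How it is judged (in metres and radians):
On the way:
1. the black stopper stands narrow end down in the trough of the open leaf (value of joint turn_leaf below 0.15 rad and angle between black_stopper's own z axis and vertical below 0.2 rad and y of black_stopper in the frame of flip_nest between -0.042 and -0.015 m and x of black_stopper in the frame of flip_nest between -0.018 and 0.018 m and z of black_stopper in the frame of flip_nest between 0.008 and 0.02 m), for 0.2 s.
At the end, for the whole second after the job is handed in: the leaf is shut (angle over 3.04 rad) and the black stopper stands at rest upside down, wide end flat on the white plate (within 0.19 rad of vertical), under the leaf, its centre 10 to 45 mm from the hinge axis and within 23 mm of the fixture's middle along the hinge (value of joint turn_leaf above 3.04 rad and angle between black_stopper's own z axis and vertical above 2.95 rad and y of black_stopper in the frame of flip_nest between 0.01 and 0.045 m and x of black_stopper in the frame of flip_nest between -0.023 and 0.023 m and z of black_stopper in the frame of flip_nest between 0.058 and 0.07 m and linear speed of black_stopper below 0.02 m/s); the robot touches nothing.
It fails at once if a red stopper is moved more than 30 mm (distance of any of red_stopper_a, red_stopper_b from where it was at the start of the episode above 0.03 m).
It also fails if it takes over 54 s, if anything falls off the work surface, if the arm or the gripper's body presses on something with over 40 N, if the wrist force passes 120 N, or if a joint passes its speed limit or range.

## Working session

There is one attempt and no reset: what is moved stays moved. The work goes in short steps, Python scripts to look and compute and a shell command to move; the robot and the scene stay as the last step left them, time stands still between calls to the robot, and variables do not carry over. Pictures are saved under pics/ and viewed, at most 10 in all, crops included, and the job is handed in when it is done.

```bash
mkdir -p pics; cat > h.py <<'E'
import numpy as np, cv2
from workcell import ctrl
from scipy.spatial.transform import Rotation as R
def ray(m,u,v):
    d=np.array([(u-m['cx'])/m['fx'],-(v-m['cy'])/m['fy'],-1.0])
    A=np.array(m['attitude'],float)
    r=(R.from_matrix(A) if A.shape==(3,3) else R.from_quat(A) if A.size==4 else R.from_rotvec(A))
    return np.array(m['position'],float), r.apply(d)
def onplane(m,u,v,z):
    p,d=ray(m,u,v); return p+d*(z-p[2])/d[2]
def snap(n,f):
    m=ctrl.camera_model(n); im=ctrl.get_image(n)
    cv2.imwrite('pics/'+f,im[:,:,::-1]); return m,im
E
python3 - <<'E'
from h import *
ms=[]
for n in ['scene','side','wrist']:
    m,im=snap(n,n+'0.png'); print(n,m)
a=[cv2.imread(f'pics/{n}0.png') for n in ['scene','side','wrist']]
print(ctrl.get_obs())
E
```

```text
scene {'fx': 453.5073331028886, 'fy': 453.5073331028886, 'cx': 256.1402021360974, 'cy': 194.67604089583446, 'position': array([  13.35527818, -524.47544464,  587.15708723]), 'attitude': array([ 0.82713122, -0.41240459, -0.82524647])}
side {'fx': 418.56459158100586, 'fy': 418.56459158100586, 'cx': 259.40339631190824, 'cy': 189.83375851467903, 'position': array([353.19053844, 593.76098724, 440.54984359]), 'attitude': array([ 0.18918806, -1.55667476, -2.52241817])}
wrist {'fx': 323.43106179605155, 'fy': 323.43106179605155, 'cx': 253.77497700421426, 'cy': 192.7194411592675, 'position': array([624.46282051,  66.26633384, 383.94951622]), 'attitude': array([-2.51059208e-01,  2.37071871e-03, -1.01156447e-04])}
{'t': 0.15, 'qpos': array([-1.89604587e-02,  4.23662399e-01,  1.63049287e+00, -9.20120157e-06,
        1.08859457e+00, -1.89829387e-02]), 'qvel': array([ 0.00081552, -0.00237971, -0.00289062,  0.00240515, -0.00026254,
        0.00218497]), 'joint_torque': array([ 9.52650989e-04, -5.44981134e+01, -2.73919362e+01,  6.45430083e-02,
        2.04369903e-02, -3.19723256e-05]), 'ee_pos': array([6.24577144e+02, 5.59262314e-02, 2.22090562e+02]), 'orientation': array([-2.22082612e+00, -2.22088553e+00,  1.26957838e-03]), 'ft_force': array([ 0.13516   , -0.89260534, -0.4030928 ]), 'moment': array([-0.00841979, -0.0158521 , -0.00052387]), 'grasp_force': 0.0, 'width': 87.81137723779551}
```

View pics/scene0.png

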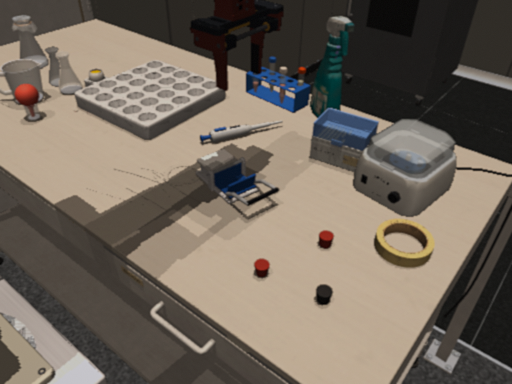

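View pics/wrist0.png

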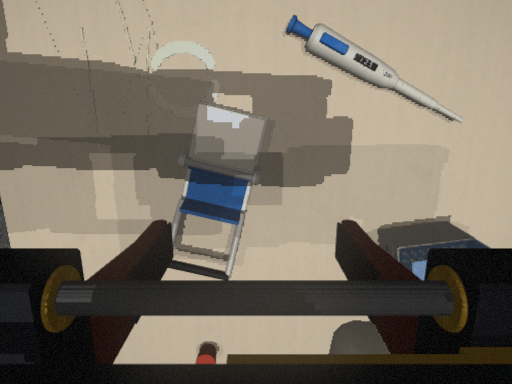

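The scene view shows the black stopper at (323,294), the red ones at (262,267) and (326,239), and the fixture near (237,183). In the wrist view the hinge posts are at about (183,160) and (255,178), with the bar from (170,264) to (228,276).

```bash
python3 - <<'E'
from h import *
m=ctrl.camera_model('scene'); im=cv2.imread('pics/scene0.png').astype(int)
b,g,r=im[:,:,0],im[:,:,1],im[:,:,2]
roi=np.zeros(b.shape,bool); roi[225:310,245:345]=1
for nm,mk in [('black',(r<75)&(abs(r-b)<25)&roi),('red',(r>70)&(g<45)&(b<45)&roi)]:
    n,l,s,c=cv2.connectedComponentsWithStats(mk.astype(np.uint8))
    for i in range(1,n):
        if s[i,4]>40: print(nm,s[i],c[i].round(1),onplane(m,*c[i],14).round(1))
w=ctrl.camera_model('wrist')
for u,v,z in [(183,160,47),(255,178,47),(171,265,40),(228,276,40),(204,101,40),(272,118,40)]: print(u,v,onplane(w,u,v,z).round(1))
E
```

```text
black [316 285  16  20 258] [323.2 294.5] [ 447.3 -323.8   14. ]
red [320 232  12   9  93] [325.7 236. ] [ 564.4 -255.4   14. ]
red [255 260  13  11 116] [261.3 265.1] [ 433.7 -209.    14. ]
183 160 [549.5  15.2  47. ]
255 178 [625.1  -4.   47. ]
171 265 [ 527.2 -109.    40. ]
228 276 [ 593.4 -123.1   40. ]
204 101 [572.8  75.   40. ]
272 118 [642.7  58.   40. ]
```

```bash
python3 - <<'E'
import cv2
a=cv2.imread('pics/wrist0.png')[90:290,150:290]
b=cv2.imread('pics/scene0.png')[140:220,190:290]
a=cv2.resize(a,None,fx=2.8,fy=2.8,interpolation=2);b=cv2.resize(b,None,fx=4,fy=4,interpolation=2)
import numpy as np
o=np.zeros((560,800,3),np.uint8);o[:a.shape[0],:a.shape[1]]=a;o[:b.shape[0],400:800]=b
cv2.imwrite('pics/crop.png',o)
E
```

```text
(no output)
```

View pics/crop.png

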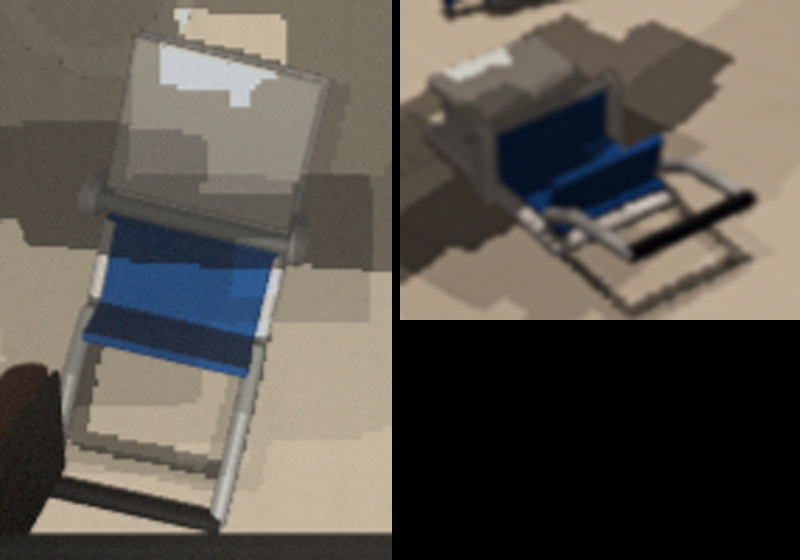

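The crop shows the hinge running about −14° in world, with the bar parallel and on the near (−y) side. The measured post spacing of 78 mm fits the 80 mm given. The stopper is at about (447,−324), so I'll move above it with the yaw already matched to the fixture.

```bash
python3 -m inch '[{"xyz":[-324,-177,72],"rot":[0,0,0.244]},{"xyz":[-324,-177,72],"rot":[0,0,0.244]},{"xyz":[-324,-177,72],"rot":[0,0,0.244]},{"xyz":[-324,-177,72],"rot":[0,0,0.244]},{"xyz":[-324,-177,72],"rot":[0,0,0.244]},{"xyz":[-324,-177,72],"rot":[0,0,0.244]},{"xyz":[-324,-177,72],"rot":[0,0,0.244]},{"xyz":[-324,-177,72],"rot":[0,0,0.244]},{"xyz":[-324,-177,72],"rot":[0,0,0.244]},{"xyz":[-324,-177,72],"rot":[0,0,0.244]},{"xyz":[-324,-177,72],"rot":[0,0,0.244]},{"xyz":[-324,-177,72],"rot":[0,0,0.244]}]' 0
python3 - <<'E'
from h import *
w,im=snap('wrist','w1.png'); o=ctrl.get_obs(); print(o['ee_pos'],o['orientation'])
im=im.astype(int); mk=(im.max(2)<60); mk[250:]=0
n,l,s,c=cv2.connectedComponentsWithStats(mk.astype(np.uint8))
for i in range(1,n):
    if s[i,4]>150: print(s[i],c[i].round(1),onplane(w,*c[i],24).round(1),onplane(w,*c[i],14).round(1))
E
```

```text
t: 1.15
ee_pos: [448.0, -323.7, 150.6]
orientation: [-2.476, -1.933, -0.0]
ft_force: [-0.7, 0.3, 0.2]
width: 87.7
grasp_force: 0.0
[ 448.44276649 -323.18453105  150.75901982] [-2.47470745e+00 -1.93499510e+00 -3.73942189e-04]
[   0    0   78  124 6553] [29.9 61.7] [ 291.9 -176.3   24. ] [ 285.9 -173.4   14. ]
[448 142  64  78 721] [490.3 191.7] [ 657.  -383.1   24. ] [ 663.7 -387.3   14. ]
[242 169  28  29 624] [255.4 183.3] [ 449.4 -323.    24. ] [ 448.9 -325.2   14. ]
[124 221  49  29 885] [154.3 237.8] [ 342.8 -351.3   24. ] [ 338.6 -354.4   14. ]
[336 221  46  29 857] [353.1 237.8] [ 527.  -397.3   24. ] [ 529.2 -402.1   14. ]
[  0 247  79   3 158] [ 38.7 248.5] [ 231.1 -334.7   24. ] [ 223.  -337.3   14. ]
```

View pics/w1.png

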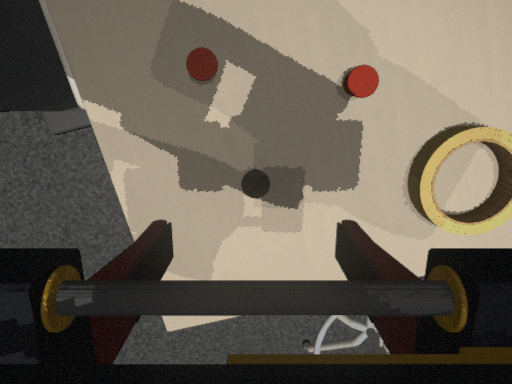

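The stopper is at (255,183), centred between the fingers, with both reds clear of them. I'll go straight down and grip.

```bash
python3 -m inch '[{"xyz":[-0.5,1,40]},{"xyz":[-0.5,1,80]},{"xyz":[-0.5,1,115]},{"xyz":[-0.5,1,135]},{"xyz":[-0.5,1,145]},{"xyz":[-0.5,1,145]},{"xyz":[-0.5,1,145]}]' 0
python3 -m inch '[{"xyz":[0,0,0]},{"xyz":[0,0,0]},{"xyz":[0,0,0]},{"xyz":[0,0,0]},{"xyz":[0,0,0]},{"xyz":[0,0,0]},{"xyz":[0,0,0]},{"xyz":[0,0,0]},{"xyz":[0,0,0]},{"xyz":[0,0,0]}]' 255
```

```text
$[0]: bad value
$[0]: bad value
```

Each row needs both fields.

```bash
python3 -m inch '[{"xyz":[-0.5,1,40],"rot":[0,0,0]},{"xyz":[-0.5,1,80],"rot":[0,0,0]},{"xyz":[-0.5,1,115],"rot":[0,0,0]},{"xyz":[-0.5,1,135],"rot":[0,0,0]},{"xyz":[-0.5,1,145],"rot":[0,0,0]},{"xyz":[-0.5,1,145],"rot":[0,0,0]},{"xyz":[-0.5,1,145],"rot":[0,0,0]}]' 0
python3 -m inch '[{"xyz":[0,0,0],"rot":[0,0,0]},{"xyz":[0,0,0],"rot":[0,0,0]},{"xyz":[0,0,0],"rot":[0,0,0]},{"xyz":[0,0,0],"rot":[0,0,0]},{"xyz":[0,0,0],"rot":[0,0,0]},{"xyz":[0,0,0],"rot":[0,0,0]},{"xyz":[0,0,0],"rot":[0,0,0]},{"xyz":[0,0,0],"rot":[0,0,0]},{"xyz":[0,0,0],"rot":[0,0,0]},{"xyz":[0,0,0],"rot":[0,0,0]}]' 255
```

```text
t: 1.78
ee_pos: [449.8, -324.1, 6.2]
orientation: [2.473, 1.936, 0.0]
ft_force: [-0.1, 0.6, 0.6]
width: 87.9
grasp_force: 0.0
t: 2.62
ee_pos: [448.8, -324.7, 5.6]
orientation: [-2.475, -1.934, 0.0]
ft_force: [-0.2, -0.2, 0.3]
width: 26.1
grasp_force: 30.0
```

```bash
python3 -m inch '[{"xyz":[0,0,-40],"rot":[0,0,0]},{"xyz":[0,0,-80],"rot":[0,0,0]},{"xyz":[30,5,-110],"rot":[0,0,0]},{"xyz":[325,56,-145],"rot":[0,0,0]},{"xyz":[325,56,-145],"rot":[0,0,0]},{"xyz":[325,56,-145],"rot":[0,0,0]},{"xyz":[325,56,-145],"rot":[0,0,0]},{"xyz":[325,56,-145],"rot":[0,0,0]},{"xyz":[325,56,-145],"rot":[0,0,0]},{"xyz":[325,56,-145],"rot":[0,0,0]},{"xyz":[325,56,-145],"rot":[0,0,0]},{"xyz":[325,56,-145],"rot":[0,0,0]}]' 255
python3 - <<'E'
from h import *
w,im=snap('wrist','w2.png'); o=ctrl.get_obs(); print(o['ee_pos'],o['orientation'])
im=im.astype(int); mk=(im[:,:,2]>im[:,:,0]+25); mk[270:]=0
n,l,s,c=cv2.connectedComponentsWithStats(mk.astype(np.uint8))
for i in range(1,n):
    if s[i,4]>150: print(s[i],c[i].round(1))
E
```

```text
t: 3.62
ee_pos: [582.9, -20.1, 151.0]
orientation: [2.471, 1.939, 0.002]
ft_force: [-0.2, -0.5, 0.3]
width: 26.1
grasp_force: 30.0
[581.77246883 -21.84180696 150.52869847] [ 2.47240636e+00  1.93812084e+00 -4.37612546e-04]
[ 212  166   79   59 3811] [251.3 192.5]
```

View pics/w2.png

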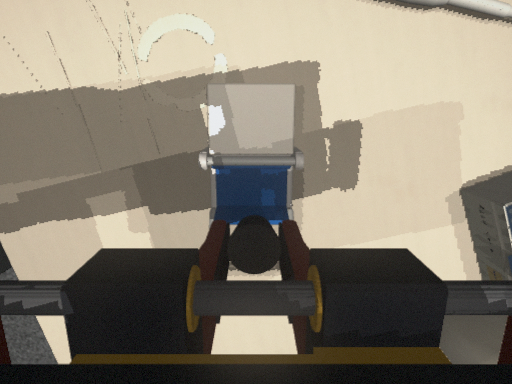

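The fixture is square to the tool now: hinge posts at (204,159) and (299,159), plate columns 208–294, and the held stopper at (254,243).

```bash
python3 - <<'E'
from h import *
w=ctrl.camera_model('wrist'); o=ctrl.get_obs(); T=R.from_rotvec(o['orientation'])
for u,v,z in [(204,159,44),(299,159,44),(208,85,40),(294,85,40),(254,243,150.5-5+24)]:
    p=onplane(w,u,v,z); print(p.round(1),T.inv().apply(p-o['ee_pos']).round(1))
E
```

```text
[547.5  13.7  44. ] [ 26.4 -41.8 106.5]
[624.5  -5.2  44. ] [ 26.3  37.5 106.5]
[566.3  69.9  40. ] [ 85.4 -36.9 110.5]
[633.3  53.4  40. ] [ 85.4  32.  110.5]
[582.9 -17.1 169.5] [  4.8  -0.  -19. ]
```

```bash
python3 -m inch '[{"xyz":[-4.5,-2,30],"rot":[0,0,0]},{"xyz":[-4.5,-2,65],"rot":[0,0,0]},{"xyz":[-4.5,-2,95],"rot":[0,0,0]},{"xyz":[-4.5,-2,113],"rot":[0,0,0]},{"xyz":[-4.5,-2,124],"rot":[0,0,0]},{"xyz":[-4.5,-2,128],"rot":[0,0,0]},{"xyz":[-4.5,-2,131],"rot":[0,0,0]},{"xyz":[-4.5,-2,131],"rot":[0,0,0]}]' 255
```

```text
t: 4.33
ee_pos: [578.8, -27.4, 20.0]
orientation: [2.476, 1.933, 0.0]
ft_force: [-0.3, 0.4, -0.5]
width: 25.6
grasp_force: 30.0
```

```bash
python3 -m inch '[{"xyz":[0,0,0.5],"rot":[0,0,0]},{"xyz":[0,0,0.5],"rot":[0,0,0]},{"xyz":[0,0,0.5],"rot":[0,0,0]},{"xyz":[0,0,0.5],"rot":[0,0,0]},{"xyz":[0,0,0.5],"rot":[0,0,0]}]' 110
python3 -m inch '[{"xyz":[0,0,-10],"rot":[0,0,0]},{"xyz":[0,0,-35],"rot":[0,0,0]},{"xyz":[0,0,-75],"rot":[0,0,0]},{"xyz":[-30,0,-115],"rot":[0,0,0]},{"xyz":[-60,0,-130],"rot":[0,0,0]},{"xyz":[-60,0,-130],"rot":[0,0,0]},{"xyz":[-60,0,-130],"rot":[0,0,0]}]' 110
python3 - <<'E'
from h import *
w,im=snap('wrist','w3.png'); _,im2=snap('scene','s3.png')
print(ctrl.get_obs()['ee_pos'])
o=np.zeros((384,800,3),np.uint8); o[:,:400]=im[:,60:460]; o[:320,400:]=cv2.resize(im2[140:220,190:290],(400,320)); cv2.imwrite('pics/c3.png',o[:,:,::-1])
E
```

```text
t: 4.75
ee_pos: [579.0, -26.7, 19.7]
orientation: [2.475, 1.934, 0.001]
ft_force: [-0.0, 0.0, 0.1]
width: 49.8
grasp_force: 0.0
t: 5.33
ee_pos: [564.9, -86.3, 151.5]
orientation: [2.476, 1.93, 0.004]
ft_force: [0.1, 0.2, 0.4]
width: 50.3
grasp_force: 0.0
[563.74587384 -84.61564532 149.03058958]
```

View pics/c3.png

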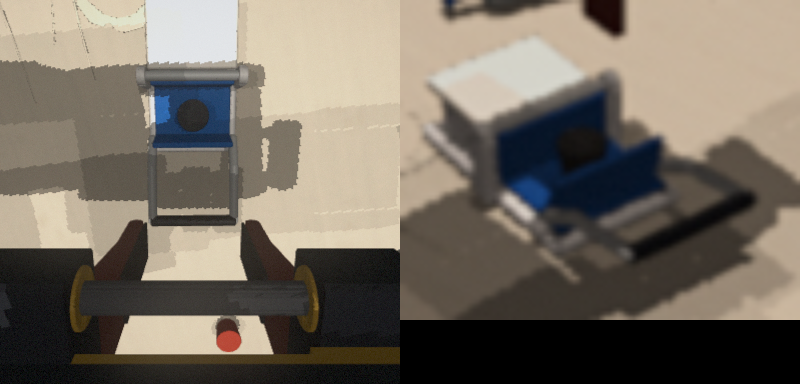

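The black stopper stands upright in the trough, at wrist pixel about (252,115). The bar is visible at row 220, columns 212–296 of the full image.

```bash
python3 - <<'E'
from h import *
w=ctrl.camera_model('wrist'); o=ctrl.get_obs(); T=R.from_rotvec(o['orientation']); print(o['qpos'].round(3),o['ee_pos'].round(1))
for n,u,v,z in [('stop',252,115,37),('post',200,75,45),('post',304,75,45),('bar',212,221,41),('bar',297,221,41)]:
    p=onplane(w,u,v,z); print(n,p.round(1),T.inv().apply(p-o['ee_pos']).round(1))
E
```

```text
[-0.17   0.44   1.805  0.     0.897  0.074] [563.7 -84.6 149. ]
stop [577.1 -24.   37. ] [ 62.   -1.7 112. ]
post [545.3  15.2  45. ] [ 92.3 -42.  104.1]
post [623.7  -4.4  45. ] [ 92.3  38.8 104. ]
bar [ 520.7 -103.6   41. ] [-28.8 -37.1 108. ]
bar [ 593.4 -121.7   41. ] [-28.8  37.8 108. ]
```

```bash
python3 -m inch '[{"xyz":[-29,-1,30],"rot":[0,0,-0.12]},{"xyz":[-29,-1,60],"rot":[0,0,-0.24]},{"xyz":[-29,-1,60],"rot":[0,0,-0.36]},{"xyz":[-29,-1,60],"rot":[0,0,-0.48]},{"xyz":[-29,-1,60],"rot":[0,0,-0.6]},{"xyz":[-29,-1,60],"rot":[0,0,-0.72]},{"xyz":[-29,-1,60],"rot":[0,0,-0.785]},{"xyz":[-29,-1,60],"rot":[0,0,-0.785]}]' 110
python3 -m inch '[{"xyz":[0,0,0],"rot":[0,0,-0.12]},{"xyz":[0,0,0],"rot":[0,0,-0.24]},{"xyz":[0,0,0],"rot":[0,0,-0.36]},{"xyz":[0,0,0],"rot":[0,0,-0.48]},{"xyz":[0,0,0],"rot":[0,0,-0.6]},{"xyz":[0,0,0],"rot":[0,0,-0.72]},{"xyz":[0,0,0],"rot":[0,0,-0.786]},{"xyz":[0,0,0],"rot":[0,0,-0.786]},{"xyz":[0,0,0],"rot":[0,0,-0.786]}]' 110
python3 - <<'E'
from h import *
w,im=snap('wrist','w4.png'); o=ctrl.get_obs(); print(o['ee_pos'],o['qpos'].round(3))
E
```

```text
t: 6.1
ee_pos: [555.4, -111.5, 87.6]
orientation: [-1.541, -2.734, 0.001]
ft_force: [0.5, 0.8, -1.1]
width: 49.7
grasp_force: 0.0
t: 6.85
ee_pos: [555.8, -112.1, 88.4]
orientation: [-0.387, -3.116, -0.0]
ft_force: [0.4, -0.4, 0.3]
width: 50.0
grasp_force: 0.0
[ 555.8914357  -112.24388057   88.55077186] [-0.22   0.528  1.839  0.     0.776 -1.544]
```

View pics/w4.png

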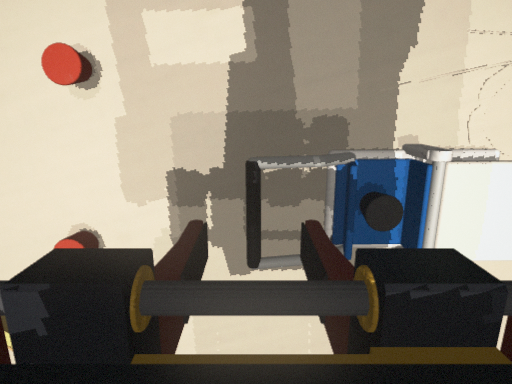

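The bar is at column 254, centred between the fingers, and the trough and stopper are to the right. I'll descend and grip.

```bash
python3 -m inch '[{"xyz":[0,0,20],"rot":[0,0,0]},{"xyz":[0,0,42],"rot":[0,0,0]},{"xyz":[0,0,60],"rot":[0,0,0]},{"xyz":[0,0,67],"rot":[0,0,0]},{"xyz":[0,0,67],"rot":[0,0,0]},{"xyz":[0,0,67],"rot":[0,0,0]}]' 110
python3 -m inch '[{"xyz":[0,0,0],"rot":[0,0,0]},{"xyz":[0,0,0],"rot":[0,0,0]},{"xyz":[0,0,0],"rot":[0,0,0]},{"xyz":[0,0,0],"rot":[0,0,0]},{"xyz":[0,0,0],"rot":[0,0,0]},{"xyz":[0,0,0],"rot":[0,0,0]},{"xyz":[0,0,0],"rot":[0,0,0]},{"xyz":[0,0,0],"rot":[0,0,0]}]' 255
```

```text
t: 7.4
ee_pos: [556.2, -112.7, 22.1]
orientation: [-0.383, -3.117, -0.0]
ft_force: [-0.4, 0.0, 0.2]
width: 49.7
grasp_force: 0.0
t: 8.07
ee_pos: [556.4, -112.7, 22.4]
orientation: [0.382, 3.118, 0.0]
ft_force: [0.3, 1.2, 3.0]
width: 9.3
grasp_force: 30.0
```

Gripped (9.3 mm, 30 N). The tool's y now points along fixture +y. Swinging in 45° quarters.

```bash
python3 -m inch '[{"xyz":[0,0.3,-8],"rot":[0,0,0]},{"xyz":[0,1,-15.9],"rot":[0,0,0]},{"xyz":[0,2.3,-23.8],"rot":[0,0,0]},{"xyz":[0,4.2,-31.6],"rot":[0,0,0]},{"xyz":[0,6.5,-39.2],"rot":[0,0,0]},{"xyz":[0,9.3,-46.7],"rot":[0,0,0]},{"xyz":[0,12.6,-54],"rot":[0,0,0]},{"xyz":[0,16.3,-61],"rot":[0,0,0]},{"xyz":[0,20.6,-67.8],"rot":[0,0,0]},{"xyz":[0,25.2,-74.3],"rot":[0,0,0]},{"xyz":[0,30.3,-80.4],"rot":[0,0,0]},{"xyz":[0,35.7,-86.3],"rot":[0,0,0]}]' 255
```

```text
t: 9.07
ee_pos: [564.5, -79.6, 110.0]
orientation: [-0.381, -3.118, 0.004]
ft_force: [-3.4, -10.2, 7.0]
width: 9.0
grasp_force: 30.0
```

```bash
python3 -m inch '[{"xyz":[0,5.4,-6],"rot":[0,0,0]},{"xyz":[0,11.5,-11.5],"rot":[0,0,0]},{"xyz":[0,18,-16],"rot":[0,0,0]},{"xyz":[0,25,-20.4],"rot":[0,0,0]},{"xyz":[0,32,-24],"rot":[0,0,0]},{"xyz":[0,39.3,-27.4],"rot":[0,0,0]},{"xyz":[0,47,-30],"rot":[0,0,0]},{"xyz":[0,54.6,-32.5],"rot":[0,0,0]},{"xyz":[0,62.4,-34.4],"rot":[0,0,0]},{"xyz":[0,70.3,-35.7],"rot":[0,0,0]},{"xyz":[0,78.3,-36.4],"rot":[0,0,0]},{"xyz":[0,86.3,-36.7],"rot":[0,0,0]}]' 255
python3 - <<'E'
from h import *
_,a=snap('scene','s5.png'); _,b=snap('side','d5.png')
print(ctrl.get_obs()['ft_force'])
o=np.zeros((384,800,3),np.uint8); o[:320,:400]=cv2.resize(a[100:220,180:330],(400,320)); o[:,400:]=b[:,60:460]; cv2.imwrite('pics/c5.png',o[:,:,::-1])
E
```

```text
t: 10.07
ee_pos: [585.6, 6.4, 145.3]
orientation: [-0.382, -3.118, -0.0]
ft_force: [-1.4, -1.7, 1.2]
width: 9.5
grasp_force: 30.0
[-1.90316409 -1.11789977  6.59093221]
```

View pics/c5.png

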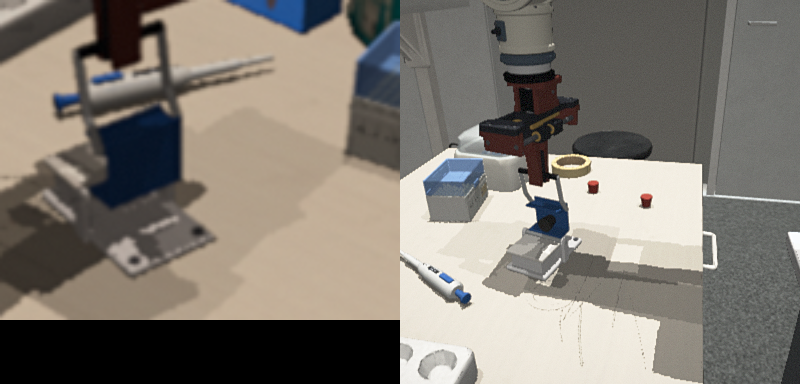

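Leaf upright in both views, with the stopper still in the trough at side pixel about (546,223) of the composite. Continuing past upright.

```bash
python3 -m inch '[{"xyz":[0,8,0.3],"rot":[0,0,0]},{"xyz":[0,15.9,1],"rot":[0,0,0]},{"xyz":[0,23.8,2.3],"rot":[0,0,0]},{"xyz":[0,31.6,4.2],"rot":[0,0,0]},{"xyz":[0,39.2,6.5],"rot":[0,0,0]},{"xyz":[0,46.7,9.3],"rot":[0,0,0]},{"xyz":[0,54,12.6],"rot":[0,0,0]},{"xyz":[0,61,16.3],"rot":[0,0,0]},{"xyz":[0,67.8,20.6],"rot":[0,0,0]},{"xyz":[0,74.3,25.2],"rot":[0,0,0]},{"xyz":[0,80.4,30.3],"rot":[0,0,0]},{"xyz":[0,86.3,35.7],"rot":[0,0,0]}]' 255
python3 -m inch '[{"xyz":[0,5.4,5.8],"rot":[0,0,0]},{"xyz":[0,10.5,12],"rot":[0,0,0]},{"xyz":[0,15.1,18.5],"rot":[0,0,0]},{"xyz":[0,19.4,25.3],"rot":[0,0,0]},{"xyz":[0,23.1,32.3],"rot":[0,0,0]},{"xyz":[0,26.4,39.6],"rot":[0,0,0]},{"xyz":[0,29.2,47.1],"rot":[0,0,0]},{"xyz":[0,31.5,54.7],"rot":[0,0,0]},{"xyz":[0,33.4,62.5],"rot":[0,0,0]},{"xyz":[0,34.7,70.4],"rot":[0,0,0]},{"xyz":[0,35.4,78.3],"rot":[0,0,0]},{"xyz":[0,35.7,86.3],"rot":[0,0,0]}]' 255
python3 - <<'E'
from h import *
_,a=snap('scene','s6.png'); _,b=snap('side','d6.png')
print(ctrl.get_obs()['ft_force'])
o=np.zeros((384,800,3),np.uint8); o[:320,:400]=cv2.resize(a[100:220,180:330],(400,320)); o[:,400:]=cv2.resize(b[170:314,90:240],(400,384)); cv2.imwrite('pics/c6.png',o[:,:,::-1])
E
```

```text
t: 11.17
ee_pos: [606.8, 89.9, 109.0]
orientation: [0.382, 3.118, -0.0]
ft_force: [1.0, -2.0, 1.2]
width: 8.9
grasp_force: 30.0
t: 12.17
ee_pos: [615.2, 124.1, 22.4]
orientation: [0.382, 3.118, 0.0]
ft_force: [2.8, -1.0, 2.0]
width: 8.8
grasp_force: 30.0
[ 2.87716303 -0.56760065 -0.7679439 ]
```

View pics/c6.png

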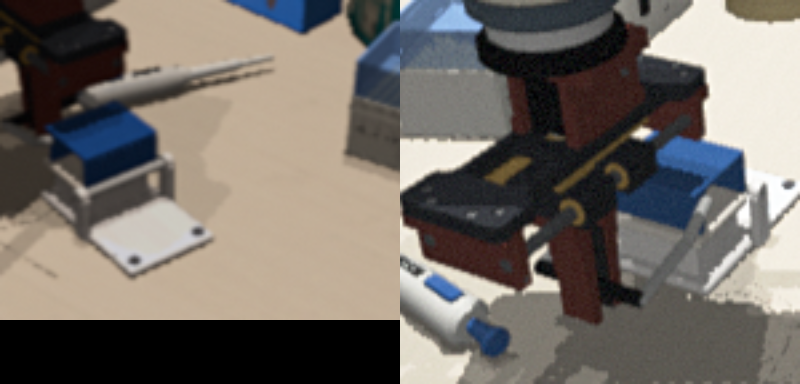

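The leaf is down on the plate and the bar is held at the far side. I'll press down slightly, release, rise, then check.

```bash
python3 -m inch '[{"xyz":[0,0,1.5],"rot":[0,0,0]},{"xyz":[0,0,3],"rot":[0,0,0]},{"xyz":[0,0,3],"rot":[0,0,0]}]' 255
python3 -m inch '[{"xyz":[0,0,0],"rot":[0,0,0]},{"xyz":[0,0,0],"rot":[0,0,0]},{"xyz":[0,0,0],"rot":[0,0,0]},{"xyz":[0,0,0],"rot":[0,0,0]},{"xyz":[0,0,0],"rot":[0,0,0]},{"xyz":[0,0,0],"rot":[0,0,0]}]' 110
python3 -m inch '[{"xyz":[0,0,-10],"rot":[0,0,0]},{"xyz":[0,0,-30],"rot":[0,0,0]},{"xyz":[0,0,-70],"rot":[0,0,0]},{"xyz":[0,0,-110],"rot":[0,0,0]},{"xyz":[0,0,-150],"rot":[0,0,0]},{"xyz":[0,30,-190],"rot":[0,0,0]},{"xyz":[0,60,-200],"rot":[0,0,0]},{"xyz":[0,60,-200],"rot":[0,0,0]},{"xyz":[0,60,-200],"rot":[0,0,0]},{"xyz":[0,60,-200],"rot":[0,0,0]}]' 110
python3 - <<'E'
from h import *
_,a=snap('scene','s7.png'); m,b=snap('side','d7.png')
o=np.zeros((384,800,3),np.uint8); o[:320,:400]=cv2.resize(a[120:200,180:280],(400,320)); o[:,400:]=cv2.resize(b[194:290,110:210],(400,384)); cv2.imwrite('pics/c7.png',o[:,:,::-1])
E
```

```text
t: 12.52
ee_pos: [615.3, 124.1, 21.4]
orientation: [0.382, 3.118, 0.001]
ft_force: [-0.7, 0.3, 10.4]
width: 9.3
grasp_force: 30.0
t: 13.02
ee_pos: [614.8, 123.9, 19.9]
orientation: [-0.382, -3.118, 0.0]
ft_force: [1.1, 1.4, 0.2]
width: 45.7
grasp_force: 0.0
t: 13.85
ee_pos: [628.8, 181.9, 219.9]
orientation: [-0.381, -3.117, 0.001]
ft_force: [-0.5, -0.1, -0.1]
width: 49.8
grasp_force: 0.0
```

View pics/c7.png

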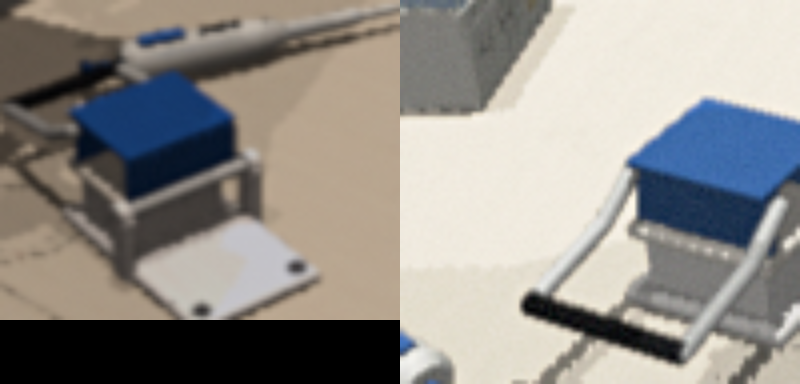

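The leaf is shut flat, with its back level and the bar free at the far side. I've used all my picture views, so I'll check the stopper inside by pixel values, in the scene view through the open trough end.

```bash
python3 - <<'E'
from h import *
m=ctrl.camera_model('scene')
A=R.from_rotvec(m['attitude'])
def proj(p):
    c=A.inv().apply(np.array(p)-m['position']); return np.round([m['cx']+m['fx']*c[0]/-c[2], m['cy']-m['fy']*c[1]/-c[2]],1)
O=np.array([586.5,4,0]);X=np.array([.97,-.242,0]);Y=np.array([.242,.97,0]);Z=np.array([0,0,1])
P=lambda x,y,z:proj(O+x*X+y*Y+z*Z)
for q in [(-34,7,40),(-34,7,67),(-34,47,40),(-34,47,67),(-2,27,64),(-2,27,40),(-15,27,40),(-15,27,64),(0,122,40)]: print(q,P(*q))
im=cv2.imread('pics/s7.png'); 
for v in range(145,172): print(v,' '.join('%3d%s'%(im[v,u].mean(),'b' if im[v,u,0]>im[v,u,2]+25 else ' ') for u in range(194,216)))
ms=ctrl.camera_model('side'); print(onplane(ms,161,275,40))
print(O+122*Y)
E
```

```text
(-34, 7, 40) [211.3 170.2]
(-34, 7, 67) [210.7 159.4]
(-34, 47, 40) [201.1 161.3]
(-34, 47, 67) [200.3 150.6]
(-2, 27, 64) [218.5 151.1]
(-2, 27, 40) [218.9 160.6]
(-15, 27, 40) [213.8 162.7]
(-15, 27, 64) [213.3 153.2]
(0, 122, 40) [196.3 141. ]
145  73   80   86   84   89  109  109   72   57b  61b  65b  66b  64b  63b  63b  63b  63b  62b  63b  62b  62b  62b
146  87   88   88   84   90  104b  98b  71b  61b  63b  63b  64b  63b  62b  62b  62b  63b  63b  62b  62b  61b  62b
147  87   87   89   83   74b  77b  71b  63b  62b  62b  63b  62b  62b  62b  62b  62b  61b  62b  62b  62b  63b  62b
148  86   86   79   66   56b  59b  62b  63b  63b  63b  63b  64b  62b  62b  63b  62b  63b  61b  63b  63b  63b  63b
149  86   85   79   64   48b  46b  58b  63b  64b  63b  63b  64b  63b  63b  62b  62b  62b  62b  63b  63b  62b  63b
150  90   90   90   85   70   46b  44b  57b  64b  63b  64b  63b  64b  63b  62b  63b  63b  64b  61b  63b  63b  63b
151 102  102  111  125  113   68   33b  41b  55b  64b  63b  63b  63b  61b  63b  63b  62b  64b  63b  62b  62b  61b
152  91   89   99  119  115   79   33   23b  40b  53b  
[... 1591 characters left out ...]
88  119  138  136  112   70   56   50   35   23b  21b  20b  21b
167 116  122  120  120  122  120   98   62   51   60   81  114  139  128   91   71   55   36   23b  18b  19b  18b
168  92  115  124  122  123  121  102   64   53   54   58   78  110  130  133  116   77   40   20b  17b  19b  29 
169  61   92  112  116  119  118  100   65   56   57   55   59   74  106  133  144  120   71   30   39   62   78 
170  45   58   73   84   93  101   90   67   58   57   58   55   57   76  119  158  165  133   87   97  124  132 
171  61   55   73   78   69   70   68   62   58   58   58   55   57   76  122  169  188  176  149  136  136  127 
[616.5865123  123.11478303  40.        ]
[616.024 122.34    0.   ]
```

The bar at z=40 lies 122 mm beyond the hinge, so the leaf is shut. The fixed cameras cannot see inside the trough, so I'll look in through its −x end with the wrist camera.

```bash
python3 -m inch '[{"xyz":[20,-30,0],"rot":[0,0,0]},{"xyz":[43,-60,0],"rot":[0,0,0]},{"xyz":[65,-90,0],"rot":[0,0,0]},{"xyz":[90,-120,0],"rot":[0,0,0]},{"xyz":[115,-150,0],"rot":[0,0,0]},{"xyz":[115,-156,20],"rot":[0,-0.1,0]},{"xyz":[115,-156,55],"rot":[0,-0.2,0]},{"xyz":[115,-156,90],"rot":[0,-0.3,0]},{"xyz":[115,-156,125],"rot":[0,-0.35,0]},{"xyz":[115,-156,155],"rot":[0,-0.35,0]},{"xyz":[115,-156,164],"rot":[0,-0.35,0]},{"xyz":[115,-156,164],"rot":[0,-0.35,0]}]' 110
cat > look.py <<'E'
from h import *
m,im=snap('wrist','w8.png'); o=ctrl.get_obs(); print(o['ee_pos'].round(),o['qpos'].round(2),m['position'].round())
A=R.from_rotvec(m['attitude'])
O=np.array([586.5,4,0]);X=np.array([.97,-.242,0]);Y=np.array([.242,.97,0])
def P(x,y,z):
    c=A.inv().apply(O+x*X+y*Y+[0,0,z]-m['position']); return np.array([m['cx']+m['fx']*c[0]/-c[2], m['cy']-m['fy']*c[1]/-c[2]])
for q in [(-36,7,40),(-36,7,67),(-36,47,40),(-36,47,67),(-15,27,40),(-15,27,64)]: print(q,P(*q).round(1))
pts=[P(-36,y,z) for y in (3,52) for z in (36,75)]
(u0,v0),(u1,v1)=np.min(pts,0).astype(int),np.max(pts,0).astype(int)
c=im[max(v0,0):v1,max(u0,0):u1].astype(int); print(u0,u1,v0,v1)
for v,row in enumerate(c): print('%3d '%(v+max(v0,0))+''.join('#' if p.max()<32 else '+' if p[2]>p[0]+12 else '.' if p.mean()<110 else 'o' for p in row))
E
python3 look.py
```

```text
t: 14.95
ee_pos: [477.0, 57.7, 52.8]
orientation: [0.34, 2.779, -0.062]
ft_force: [-1.0, 0.1, 0.5]
width: 50.1
grasp_force: 0.0
[477.  58.  52.] [ 0.19  0.46  2.25 -0.87  0.19 -0.3 ] [362.  85. 183.]
(-36, 7, 40) [229.6 314.8]
(-36, 7, 67) [226.9 351.4]
(-36, 47, 40) [285.6 314.9]
(-36, 47, 67) [288.9 351.5]
(-15, 27, 40) [257.4 332.2]
(-15, 27, 64) [257.7 364.1]
219 298 309 363
309 ...............................................................................
310 ...............................................................................
311 ...............................................................................
312 ...............................................................................
313 ...............................................................................
314 ...............................................................................
315 .ooooo............................................ooooo..ooooooooooooo.........
316 ooooooooooooooooooooooooooooooooooooooooooooooooooooooooooooooooooooooo.o.o....
317 ooooooooo.oooooooooooooooooooooooooooooooo
[... 3117 characters left out ...]
............................
355 ...............................................................................
356 ...............................................................................
357 ...............................................................................
358 ...............................................................................
359 ...............................................................................
360 ...............................................................................
361 ...............................................................................
362 ...............................................................................
```

Through the open end, the stopper shows as a dark shape about 32 px wide (about 25 mm), centred at y≈27 mm. Its base arc matches a disc standing on the plate near mid-hinge, so it is upright on its wide end. The gripper is clear of everything, so I'll hand in.

```bash
python3 -c "
from workcell import ctrl
print(ctrl.close_job())"
```

```text
the job is handed in; nothing more can be done
None
```

I handed the job in at about 15 s of the 54 s: the leaf is fully shut, the black stopper appears to stand upside down on the plate under it (judged from wrist-camera pixel values), the gripper is clear of everything, and the red stoppers were not touched.

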